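# Put the lids on the fired jars

## Task

Four jars have come out of the kiln and their lids - the four pieces with a knob - lie scattered among them. Put each lid, knob up, on the jar of its own shape and size, well centred, lying flat with its plug inside the mouth and its sides in line with the jar's; lower it gently, do not drop it or ram it down. Leave the jars standing where they are and the plain disc and tile where they lie.

Things in the scene. Friction and masses are not known exactly. Their poses are not given: they have to be found in the camera images.
- small_lid: Small round lid, plain terracotta, knob up: flat round plate 78 mm across, 8 mm thick; under it a round plug 46 mm across, 8 mm deep; on its middle a round upright knob 22 mm across, 28 mm tall. Origin: centre of the plug's underside, z up (plate 8 to 16 mm, knob 16 to 44 mm above it). Belongs on the small round jar. 0.08 to 0.26 kg.
- large_lid: Large round lid, plain terracotta, knob up: flat round plate 102 mm across, 8 mm thick; under it a round plug 70 mm across, 8 mm deep; on its middle a round upright knob 22 mm across, 28 mm tall. Origin: centre of the plug's underside, z up (plate 8 to 16 mm, knob 16 to 44 mm above it). Belongs on the large round jar. 0.08 to 0.26 kg.
- square_lid: Square lid, plain terracotta, knob up: plate 86 by 86 mm (x by y), 8 mm thick; under it a plug 54 by 54 mm, 8 mm deep; on its middle a bar knob 36 mm long (x), 16 mm thick (y), 28 mm tall. Origin: centre of the plug's underside, z up (plate 8 to 16, knob 16 to 44 mm above it). Belongs on the square jar, sides parallel, any quarter turn. 0.14 to 0.25 kg.
- oblong_lid: Oblong lid, plain terracotta, knob up: plate 116 by 70 mm (x by y), 8 mm thick; under it a plug 84 by 38 mm, 8 mm deep; on its middle a bar knob 36 mm long (x), 16 mm thick (y), 28 mm tall. Origin: centre of the plug's underside, z up (plate 8 to 16, knob 16 to 44 mm above it). Belongs on the oblong jar, long sides parallel, either way round. 0.14 to 0.25 kg.
- small_jar: Small round jar, plain terracotta, open, standing loose: 72 mm outer diameter, 72 mm tall, walls 5 mm, mouth 62 mm across. Origin: centre of its underside; z up. With its lid fully seated the lid's origin is 64 mm above the jar's. 0.26 to 0.65 kg.
- large_jar: Large round jar, plain terracotta, open, standing loose: 96 mm outer diameter, 60 mm tall, walls 5 mm, mouth 86 mm across. Origin: centre of its underside; z up. With its lid fully seated the lid's origin is 52 mm above the jar's. 0.26 to 0.65 kg.
- square_jar: Square jar, plain terracotta, open, standing loose: 80 by 80 mm outside, 66 mm tall, walls 5 mm, mouth 70 by 70 mm. Origin: centre of its underside; z up, x and y along its sides. With its lid fully seated the lid's origin is 58 mm above the jar's. 0.26 to 0.65 kg.
- oblong_jar: Oblong jar, plain terracotta, open, standing loose: 110 mm along x by 64 mm along y outside, 50 mm tall, walls 5 mm, mouth 100 by 54 mm. Origin: centre of its underside; z up, x along its length. With its lid fully seated the lid's origin is 42 mm above the jar's. 0.26 to 0.65 kg.
- disc: Plain flat round terracotta disc, 70 mm across, 9 mm thick, no knob; not a lid, to be left where it lies. Origin: centre of its underside.
- tile: Plain flat square terracotta tile, 56 by 56 mm, 9 mm thick, no knob; not a lid, to be left where it lies. Origin: centre of its underside.

How it is judged (in metres and radians):
At the end, for the whole second after the job is handed in: Each lid at rest on its own jar: within 12 mm of its axis, 4 mm of seated height, level to 0.08 rad; square and oblong lids in line to 0.2 rad (any quarter turn / either way round). Jars upright to 0.08 rad; jars, disc and tile within 30 mm of where they began (horizontal distance between small_lid and small_jar below 0.012 m and z of small_lid in the frame of small_jar between 0.06 and 0.068 m and angle between each of small_lid, small_jar, large_lid, large_jar, square_lid, square_jar, oblong_lid, oblong_jar's own z axis and vertical below 0.08 rad and distance of each of small_jar, large_jar, square_jar, oblong_jar, disc, tile from where it was at the start of the episode below 0.03 m and linear speed of each of small_lid, small_jar, large_lid, large_jar, square_lid, square_jar, oblong_lid, oblong_jar below 0.02 m/s and horizontal distance between large_lid and large_jar below 0.012 m and z of large_lid in the frame of large_jar between 0.048 and 0.056 m and horizontal distance between square_lid and square_jar below 0.012 m and z of square_lid in the frame of square_jar between 0.054 and 0.062 m and (angle between the x axis of square_lid and the x axis of square_jar, either way round below 0.2 rad or angle between the x axis of square_lid and the y axis of square_jar, either way round below 0.2 rad) and horizontal distance between oblong_lid and oblong_jar below 0.012 m and z of oblong_lid in the frame of oblong_jar between 0.038 and 0.046 m and angle between the x axis of oblong_lid and the x axis of oblong_jar, either way round below 0.2 rad); the robot touches nothing.
It fails at once if a jar tips over (angle between any of small_jar, large_jar, square_jar, oblong_jar's own z axis and vertical above 0.5 rad).
It fails at once if a lid strikes or is pressed on its jar with more than 60 N (contact force between small_lid and small_jar above 60 N or contact force between large_lid and large_jar above 60 N or contact force between square_lid and square_jar above 60 N or contact force between oblong_lid and oblong_jar above 60 N).
It fails at once if a lid comes down on its jar faster than 0.6 m/s (as when let fall from 20 mm or more) ((linear speed of small_lid above 0.6 m/s and horizontal distance between small_lid and small_jar below 0.03 m and z of small_lid in the frame of small_jar below 0.084 m) or (linear speed of large_lid above 0.6 m/s and horizontal distance between large_lid and large_jar below 0.03 m and z of large_lid in the frame of large_jar below 0.072 m) or (linear speed of square_lid above 0.6 m/s and horizontal distance between square_lid and square_jar below 0.03 m and z of square_lid in the frame of square_jar below 0.078 m) or (linear speed of oblong_lid above 0.6 m/s and horizontal distance between oblong_lid and oblong_jar below 0.03 m and z of oblong_lid in the frame of oblong_jar below 0.062 m)).
It also fails if it takes over 112 s, if anything falls off the work surface, if the arm or the gripper's body presses on something with over 40 N, if the wrist force passes 120 N, or if a joint passes its speed limit or range.

## Robot

A 6-joint arm with a two-finger parallel gripper is mounted at the origin on the work surface. World frame = base frame: x ahead of the robot, y to its left, z up, the work surface at z = 0. Lengths are in mm, angles in rad, forces in N, time in s.
With the tool pointing down it reaches from about 350 to 725 mm from the base axis. Payload 6 kg.
Tool frame: the origin (TCP) lies at the very end of the fingers, on their centre line; the grasp point (between the pads) lies 19 mm behind it; z points along the fingers, y is the line along which they close (so a half turn about z gives the same grasp; the last joint's range is limited). The gripper opens to 85 mm and grips with 20 to 120 N. Pads are 22 mm wide; open, the fingers measure 114 mm over their backs; the gripper's body (76 mm by 85 mm) begins 54 mm behind the grasp point. The pads swing forward as they close: fully open they stand 13 mm farther back than shut.
Start: joints at [0.334, 0.04, 0.085, 0, -1.615, -0.334], TCP at [599.978, 0.018, 231.261] pointing down, gripper open.
Joint ranges: [-2.56, 2.56], [-1.29, 2.01], [-1.08, 1.49], [-3.29, 1.98], [-2.81, -0.18], [-2.99, 2.99]. Speed limits (rad/s): [2.57, 2.57, 3.01, 3.14, 3.14, 3.14].

## Interface

Orientations are given as a unit quaternion [x, y, z, w].
In Python, from bench import ctrl, camera, ticket, recognise, landmark_of gives the robot as it stands. The module is installed in compiled form; this text tells all that it offers.
- The arm moves only by the shell command python3 -m inch 'ROWS' [FORCE]. ROWS is a JSON list of rows, 1 to 10 of them, each an object with the fields tx, ty, tz (the shift in mm), wx, wy, wz (a rotation vector in rad), finger_gap (the finger opening in mm); a field left out counts as zero (the opening has to be given); each row is the pose to reach, as a shift and turn from the pose commanded when the command began, along the tool's axes at that moment; what a row does not reach only later rows make up. A row lasts 1/12 s, in which the tool goes at most 41.7 mm and 0.125 rad, less where a joint would pass 70% of its speed; a pose out of reach is approached as far as the arm can. The fingers move at their own pace and stop on an object; FORCE is the grip in N (left out, the last holds). Time passes only in rows, so rows that do not move let the fingers close. It prints the time, the measured TCP pose, the force, the opening and the grip force at its end. Input that does not fit is refused with a message, and nothing moves.
- ctrl.sense(): the state, without advancing time (a new reading comes with each control period).
- camera(name): name is "scene" or "side" or "wrist"; returns a dict with "pixels" (420x560x3 uint8, red, green, blue), "vertical_fov" (degrees; the focal length in pixels is half the picture's height over the tangent of half this angle, whatever the lens; pixels are square), "cx", "cy" (the principal point, pixels), "R" (3x3) and "t" (3): a world point X has camera coordinates R X + t. Camera axes: x right, y down, z forward; pixel columns grow to the right and rows downward; lengths in mm; the calibration is good to about 2 mm. A picture is of the moment at which its call begins. There is no depth.
- ticket.sign_off(): hands the job in; it is judged then, once.
Trained networks look in the newest picture that a camera, given by its name, has taken for a name from the list of things; names that differ only in an ending like _2 or _b are one class to them, and where a whole thing is asked for, a point or a joint stands for the part that bears it (a point fixed in the world has none). Each returns a list of dicts, best first, with "score" (0 to 1); they miss things now and then, are a little off and sometimes report something else, mostly with a low value. They report only what shows in the picture. A call takes as long as a camera call.
- recognise(camera, name): "at" ([column, row] as shares, 0 to 1, of the picture: columns of its width, rows of its height, amid what is visible of it).
- landmark_of(camera, name): "at" ([column, row] as shares, 0 to 1, of the picture: columns of its width, rows of its height: a listed point, or the origin of a listed thing).
The state is a dict: "clock": time; "joint_positions": joint angles; "dq": joint speeds; "joint_torque": joint torques, N m; "position": TCP position; "tool_rot": TCP orientation; "force": force on the tool from outside, world axes, zero at the start; "ft_torque": the same for the moment, N m; "grip_width": finger opening in mm; "gripper_force": force on a finger pad.
Only numpy, scipy, OpenCV 4.12 (cv2) and the standard library are available. Lean on these libraries where they do the work, as an engineer would, in place of code of your own. Each camera call takes 0.05 s, during which the arm holds its last target. There are 200 camera calls.

## Working session

There is one attempt and no reset: what is moved stays moved. The work goes in short steps, Python scripts to look and compute and a shell command to move; the robot and the scene stay as the last step left them, time stands still between calls to the robot, and variables do not carry over. Pictures are saved under pics/ and viewed, at most 14 in all, crops included, and the job is handed in when it is done.

```bash
mkdir -p pics; cat > h.py <<'E'
import numpy as np, cv2
from bench import ctrl, camera, recognise, landmark_of
N=["small_lid","large_lid","square_lid","oblong_lid","small_jar","large_jar","square_jar","oblong_jar","disc","tile"]
def cam(n):
    c=camera(n); p=c["pixels"]; c["f"]=p.shape[0]/2/np.tan(np.radians(c["vertical_fov"])/2)
    c["R"]=np.array(c["R"]); c["t"]=np.array(c["t"]); return c
def ray(c,uv):
    d=c["R"].T@np.array([(uv[0]-c["cx"])/c["f"],(uv[1]-c["cy"])/c["f"],1]); return -c["R"].T@c["t"],d/np.linalg.norm(d)
def onz(c,uv,z):
    o,d=ray(c,uv); return o+d*(z-o[2])/d[2]
def proj(c,X):
    q=c["R"]@np.array(X)+c["t"]; return np.array([c["f"]*q[0]/q[2]+c["cx"],c["f"]*q[1]/q[2]+c["cy"]])
def tri(rs):
    A=sum(np.eye(3)-np.outer(d,d) for o,d in rs); b=sum((np.eye(3)-np.outer(d,d))@o for o,d in rs)
    x=np.linalg.solve(A,b); return x,max(np.linalg.norm((np.eye(3)-np.outer(d,d))@(x-o)) for o,d in rs)
def save(c,f): cv2.imwrite("pics/"+f,cv2.cvtColor(c["pixels"],cv2.COLOR_RGB2BGR))
E
cat > a.py <<'E'
from h import *
C={}
for n in ["scene","side","wrist"]:
    C[n]=cam(n); save(C[n],n+"0.png"); o=-C[n]["R"].T@C[n]["t"]; print(n,o.round(),C[n]["R"][2].round(2))
for k in N:
    L={}
    for n in C:
        r=landmark_of(n,k)[:3]
        L[n]=[(np.array(q["at"])*[560,420],q["score"]) for q in r]
        print(k,n,[(p.round().tolist(),round(s,2)) for p,s in L[n]])
    if L["scene"] and L["side"]:
        x,e=tri([ray(C[n],L[n][0][0]) for n in ("scene","side")]); print("   tri",x.round(1),round(e,1))
print(ctrl.sense())
E
python3 a.py
```

```text
scene [1243.  636.  697.] [-0.63 -0.54 -0.56]
side [  349. -1319.   928.] [ 0.1   0.83 -0.55]
wrist [600. -80. 373.] [-0.    0.31 -0.95]
small_lid scene [([239.0, 165.0], 0.62)]
small_lid side []
small_lid wrist [([352.0, 357.0], 0.28)]
large_lid scene [([322.0, 224.0], 0.79)]
large_lid side [([253.0, 197.0], 0.58)]
large_lid wrist [([407.0, 283.0], 0.83)]
   tri [446.3 133.6   2. ] 4.9
square_lid scene [([263.0, 196.0], 0.66)]
square_lid side [([261.0, 240.0], 0.64)]
square_lid wrist [([430.0, 102.0], 0.92)]
   tri [448.2 -88.6  -0.7] 4.1
oblong_lid scene [([277.0, 257.0], 0.81)]
oblong_lid side [([316.0, 194.0], 0.92)]
oblong_lid wrist [([253.0, 285.0], 0.93)]
   tri [642.6 130.9   2.4] 0.5
small_jar scene [([389.0, 229.0], 0.63)]
small_jar side [([219.0, 177.0], 0.85), ([261.0, 151.0], 0.16)]
small_jar wrist []
   tri [340.9 283.9  -1.3] 0.4
large_jar scene [([186.0, 164.0], 0.59)]
large_jar side [([293.0, 327.0], 0.65)]
large_jar wrist []
   tri [ 486.7 -424.8   -1.7] 1.7
square_jar scene [([417.0, 289.0], 0.63)]
square_jar side [([261.0, 152.0], 0.61)]
square_jar wrist []
   tri
[... 515 characters left out ...]
ay([ 3.33699232e-01,  4.01482472e-02,  8.48014720e-02, -3.33863077e-05,
       -1.61549787e+00, -3.33712365e-01]), 'dq': array([ 8.74755735e-04,  5.02199534e-04, -9.52178766e-04, -3.40202613e-04,
       -1.20950439e-03,  7.14901903e-06]), 'joint_torque': array([-2.55233099e-03, -3.67918110e+01,  3.47438550e+01,  6.93324834e+00,
       -1.11638481e-03, -3.35958674e-06]), 'position': array([5.99971807e+02, 2.81450868e-02, 2.31284801e+02]), 'tool_rot': array([-7.07102665e-01,  7.07110897e-01,  2.55487365e-05, -1.44561547e-05]), 'force': array([ 0.05296294,  0.44139769, -0.24826785]), 'ft_torque': array([0.00736556, 0.00288669, 0.01532062]), 'gripper_force': 0.0, 'grip_width': 85.47386764269946}
```

View pics/scene0.png

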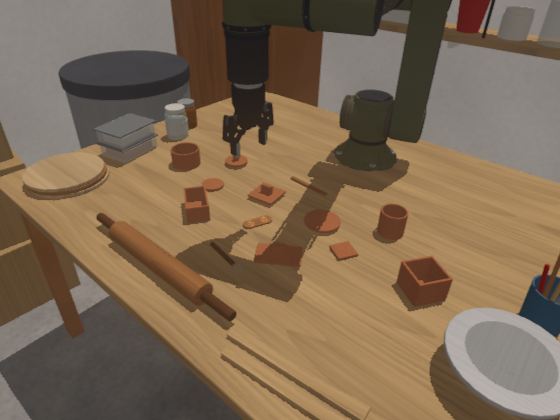

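View pics/side0.png

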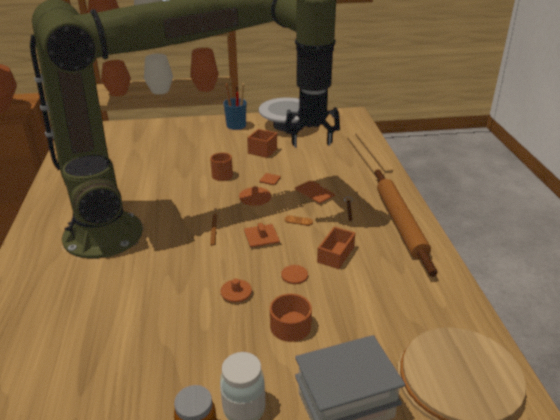

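View pics/wrist0.png

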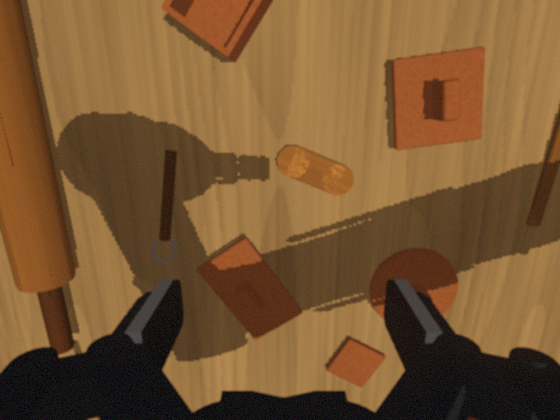

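The scene and side pictures show all ten pieces. The small lid is at scene (236,161) and side (236,291), which the side network missed. In the wrist picture the square lid is at (438,98), the oblong lid at (250,285), the large lid at (413,287) and the tile at (355,362).

```bash
cat >> h.py <<'E'
def blob(c,X,z,name=None,half=90,s=3.0):
    """rectify plane z around X (s px/mm), segment terracotta, outline of the piece nearest X"""
    n=int(2*half*s)
    P=np.array([[X[0]-half,X[1]-half],[X[0]+half,X[1]-half],[X[0]+half,X[1]+half],[X[0]-half,X[1]+half]])
    src=np.float32([proj(c,[*p,z]) for p in P]); dst=np.float32([[0,0],[n,0],[n,n],[0,n]])
    im=cv2.warpPerspective(c["pixels"],cv2.getPerspectiveTransform(src,dst),(n,n))
    f=cv2.GaussianBlur(im,(0,0),2).astype(float)
    m=((f[...,0]>1.95*f[...,1])&(f[...,0]>35)).astype(np.uint8)
    m=cv2.morphologyEx(m,cv2.MORPH_OPEN,np.ones((9,9)))
    m=cv2.morphologyEx(m,cv2.MORPH_CLOSE,np.ones((9,9)))
    cs,_=cv2.findContours(m,cv2.RETR_EXTERNAL,cv2.CHAIN_APPROX_NONE)
    cs=[q for q in cs if cv2.contourArea(q)>400*s*s]
    if name:
        o=im.copy(); cv2.drawContours(o,cs,-1,(0,255,0),1); cv2.imwrite("pics/"+name,o[...,::-1])
    if not cs: return None
    q=min(cs,key=lambda q:-cv2.pointPolygonTest(q,(n/2,n/2),True))
    h=cv2.convexHull(q); (x,y),(w,hh),a=cv2.minAreaRect(h); (ex,ey),r=cv2.minEnclosingCircle(h); M=cv2.moments(h)
    W=lambda x,y:np.round([X[0]-half+x/s,X[1]-half+y/s],1).tolist()
    if w<hh: a-=90
    return dict(rect=W(x,y),dims=np.round([max(w,hh)/s,min(w,hh)/s],1).tolist(),ang=round(np.radians(a),3),circ=W(ex,ey),dia=round(2*r/s,1),cen=W(M["m10"]/M["m00"],M["m01"]/M["m00"]))
E
python3 - <<'E'
from h import *
a=cam("scene");b=cam("side");c=cam("wrist")
print("small_lid",tri([ray(a,(236,161)),ray(b,(236,291))]))
for k,X,z in [("square_lid",(448,-89),16),("oblong_lid",(642,131),16),("large_lid",(446,134),16)]: print(k,blob(c,X,z,k+".png"))
for k,X,z,H in [("small_jar",(341,284),72,0),("large_jar",(487,-425),60,0),("square_jar",(500,441),66,0),("oblong_jar",(646,-173),50,0)]:
    print(k,[blob(q,X,z) for q in (a,b)])
ims=[cv2.resize(cv2.imread("pics/"+k+".png"),(260,260)) for k in ("square_lid","oblong_lid","large_lid")]
cv2.imwrite("pics/m0.png",np.hstack(ims))
E
```

```text
small_lid (array([ 363.56806805, -299.71055148,    8.89789651]), np.float64(0.5093979484701131))
square_lid None
oblong_lid None
large_lid None
small_jar [None, None]
large_jar [None, None]
square_jar [None, None]
oblong_jar [None, None]
```

View pics/m0.png

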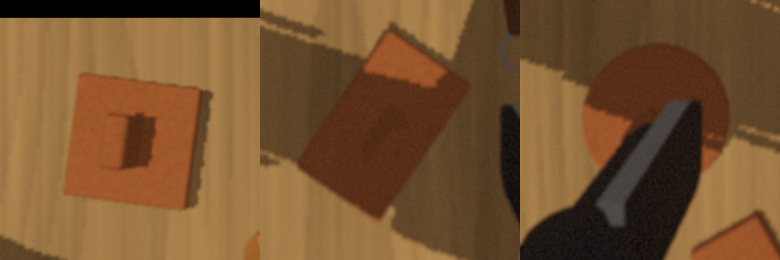

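The rectified crops show the square lid at (130,140), the oblong lid at (385,122), and the large lid half hidden by a finger, so the places are about right. The threshold was too strict, so I'll lower it.

```bash
sed -i 's/1.95\*f/1.55*f/' h.py
python3 - <<'E'
from h import *
a=cam("scene");b=cam("side");c=cam("wrist")
for k,X,z in [("square_lid",(448,-89),16),("oblong_lid",(642,131),16),("large_lid",(446,134),16)]: print(k,blob(c,X,z,k+".png"))
for k,X,z in [("small_lid",(364,-300),16),("large_lid",(446,134),16)]:
    print(k,[blob(q,X,z) for q in (a,b)])
for k,X,z,H in [("small_jar",(341,284),72,0),("large_jar",(487,-425),60,0),("square_jar",(500,441),66,0),("oblong_jar",(646,-173),50,0)]:
    print(k,[blob(q,X,z)for q in (a,b)])
print(ctrl.sense()["clock"])
E
```

```text
square_lid {'rect': [450.2, -81.1], 'dims': [86.8, 85.3], 'ang': np.float64(0.133), 'circ': [449.9, -81.2], 'dia': 118.3, 'cen': [450.1, -81.2]}
oblong_lid {'rect': [637.4, 127.2], 'dims': [116.3, 72.1], 'ang': np.float64(-0.969), 'circ': [637.3, 127.3], 'dia': 132.6, 'cen': [637.5, 127.2]}
large_lid {'rect': [450.0, 118.2], 'dims': [101.7, 88.1], 'ang': np.float64(0.025), 'circ': [450.0, 125.5], 'dia': 104.5, 'cen': [450.1, 121.3]}
small_lid [{'rect': [372.1, -291.8], 'dims': [77.3, 72.3], 'ang': np.float64(0.817), 'circ': [371.3, -293.0], 'dia': 81.1, 'cen': [371.3, -292.7]}, {'rect': [363.2, -304.5], 'dims': [82.8, 76.9], 'ang': np.float64(-1.147), 'circ': [362.5, -303.3], 'dia': 85.5, 'cen': [362.9, -304.3]}]
large_lid [{'rect': [454.5, 132.8], 'dims': [105.8, 97.6], 'ang': np.float64(0.631), 'circ': [453.5, 134.1], 'dia': 106.7, 'cen': [454.2, 132.6]}, {'rect': [447.0, 122.7], 'dims': [107.9, 100.5], 'ang': np.float64(-1.284), 'circ': [447.3, 123.5], 'dia': 111.9, 'cen': [446.3, 122.8]}]
small_jar [{'rect': [382.2, 300.5], 'dims': [124.9, 68.2], 'ang': np.float64(0.33), 'circ': 
[... 360 characters left out ...]
9.0], 'dims': [137.2, 93.3], 'ang': np.float64(1.488), 'circ': [473.5, -450.3], 'dia': 142.4, 'cen': [477.2, -449.9]}]
square_jar [{'rect': [537.9, 457.6], 'dims': [128.1, 123.1], 'ang': np.float64(0.979), 'circ': [524.8, 462.2], 'dia': 150.1, 'cen': [530.4, 456.6]}, {'rect': [499.6, 420.3], 'dims': [152.6, 102.6], 'ang': np.float64(1.432), 'circ': [492.8, 416.3], 'dia': 163.0, 'cen': [500.2, 417.1]}]
oblong_jar [{'rect': [632.6, -149.6], 'dims': [211.7, 111.2], 'ang': np.float64(0.938), 'circ': [645.8, -159.5], 'dia': 222.0, 'cen': [637.8, -159.4]}, {'rect': [633.9, -206.1], 'dims': [161.8, 84.6], 'ang': np.float64(0.972), 'circ': [626.8, -199.3], 'dia': 165.9, 'cen': [635.6, -198.9]}]
1.95
```

```bash
python3 -m inch '[{"tx":81.1, "ty":149.8, "tz":131, "wz":-0.133, "finger_gap":55}, {"tx":81.1, "ty":149.8, "tz":131, "wz":-0.133, "finger_gap":55}, {"tx":81.1, "ty":149.8, "tz":131, "wz":-0.133, "finger_gap":55}, {"tx":81.1, "ty":149.8, "tz":131, "wz":-0.133, "finger_gap":55}, {"tx":81.1, "ty":149.8, "tz":131, "wz":-0.133, "finger_gap":55}, {"tx":81.1, "ty":149.8, "tz":131, "wz":-0.133, "finger_gap":55}, {"tx":81.1, "ty":149.8, "tz":165, "wz":-0.133, "finger_gap":55}, {"tx":81.1, "ty":149.8, "tz":190, "wz":-0.133, "finger_gap":55}, {"tx":81.1, "ty":149.8, "tz":200, "wz":-0.133, "finger_gap":55}, {"tx":81.1, "ty":149.8, "tz":200, "wz":-0.133, "finger_gap":55}]' 40
```

```text
clock: 2.78
position: [448.7, -81.3, 29.1]
tool_rot: [0.752, -0.659, -0.001, 0.002]
force: [0.1, -0.1, 0.5]
grip_width: 55.2
gripper_force: 0.0
```

```bash
python3 -m inch '[{"tz":7, "finger_gap":55}, {"tz":13, "finger_gap":45}, {"tz":13, "finger_gap":10}, {"tz":13, "finger_gap":10}, {"tz":13, "finger_gap":10}, {"tz":13, "finger_gap":10}, {"tz":13, "finger_gap":10}, {"tz":13, "finger_gap":10}]' 40; python3 -c "
from h import *
s=ctrl.sense();print(s['position'],s['grip_width'],s['gripper_force'])"
```

```text
clock: 3.45
position: [450.8, -81.0, 19.1]
tool_rot: [0.753, -0.658, 0.001, -0.0]
force: [-1.2, 0.2, 4.5]
grip_width: 15.2
gripper_force: 41.7
[450.7518801  -80.99482014  19.09175558] 15.217821451721091 41.72249436378479
```

```bash
cat > fit.py <<'E'
from h import *
from scipy.optimize import minimize
C={n:cam(n) for n in("scene","side")}
S=4
def mask(c,f):
    c["im"]=cv2.cvtColor(cv2.imread("pics/"+f),cv2.COLOR_BGR2RGB)
    f=cv2.GaussianBlur(cv2.resize(c["im"],None,fx=S,fy=S,interpolation=cv2.INTER_CUBIC),(0,0),2).astype(float)
    return ((f[...,0]>1.6*f[...,1])&(f[...,0]>35)).astype(np.uint8)
M={n:mask(C[n],n+"0.png") for n in C}
def outline(sh,d,h,x,z0=0):
    if sh=="r": t=np.linspace(0,2*np.pi,40,endpoint=False); p=np.c_[np.cos(t),np.sin(t)]*d[0]/2; a=0
    else: p=np.array([[1,1],[1,-1],[-1,-1],[-1,1]])*np.array(d)/2; a=x[2]
    R=np.array([[np.cos(a),-np.sin(a)],[np.sin(a),np.cos(a)]]); p=p@R.T+x[:2]
    return np.vstack([np.c_[p,np.full(len(p),z)] for z in (z0,h)])
def hull(c,P): 
    q=(np.array([proj(c,X) for X in P])+.5)*S-.5
    return cv2.convexHull(np.float32(q))
def fit(k,sh,d,h,x0,z0=0,views=("scene","side")):
    T={}
    for n in views:
        H=hull(C[n],outline(sh,d,h,x0,z0)); roi=np.zeros_like(M[n]); cv2.fillConvexPoly(roi,H.astype(int),1); roi=cv2.dilate(roi,np.ones((45,45)))
        cs,_=cv2.findContours(M[n]*roi,cv2.RETR_EXTERNAL,cv2.CHAIN_APPROX_NONE); q=max(cs,key=cv2.contourArea)
        T[n]=cv2.convexHull(q).astype(np.float32)
    def cost(x):
        e=0
        for n in views:
            H=hull(C[n],outline(sh,d,h,x,z0)); i,_=cv2.intersectConvexConvex(H,T[n]); e+=1-i/(cv2.contourArea(H)+cv2.contourArea(T[n])-i)
        return e/len(views)
    best=min((minimize(lambda y:cost(y*[1,1,.02]),np.array([x0[0],x0[1],a/.02]),method="Nelder-Mead",options=dict(initial_simplex=np.array([[x0[0],x0[1],a/.02]]*4)+np.vstack([np.zeros(3),np.eye(3)*8]),xatol=.05,fatol=1e-4)) for a in ([0] if sh=="r" else np.arange(0,3.1,.4))),key=lambda r:r.fun)
    x=best.x*[1,1,.02]; print(k,views,x.round(3),"1-IoU",round(best.fun,3)); return x
if __name__=="__main__":
  for v in (("scene","side"),("scene",),("side",)):
    fit("square_lid(450.2,-81.1,.133)","b",(86,86),16,(448,-85,0),8,v)
    fit("oblong_lid(637.4,127.2,-.969)","b",(116,70),16,(640,128,0),8,v)
    fit("small_jar","r",(72,),72,(341,284,0),0,v); fit("large_jar","r",(96,),60,(487,-425,0),0,v)
    fit("square_jar","b",(80,80),66,(500,441,0),0,v); fit("oblong_jar","b",(110,64),50,(646,-173,0),0,v)
E
python3 fit.py
```

```text
square_lid(450.2,-81.1,.133) ('scene', 'side') [ 4.44854e+02 -7.78940e+01  1.34000e-01] 1-IoU 0.142
oblong_lid(637.4,127.2,-.969) ('scene', 'side') [636.717 133.151   2.126] 1-IoU 0.113
small_jar ('scene', 'side') [ 3.48895e+02  2.88009e+02 -2.27000e-01] 1-IoU 0.133
large_jar ('scene', 'side') [ 4.81386e+02 -4.23618e+02  4.30000e-02] 1-IoU 0.119
square_jar ('scene', 'side') [503.174 449.504   1.09 ] 1-IoU 0.076
oblong_jar ('scene', 'side') [ 639.098 -179.221    0.982] 1-IoU 0.179
square_lid(450.2,-81.1,.133) ('scene',) [ 4.45564e+02 -8.32450e+01  1.38000e-01] 1-IoU 0.182
oblong_lid(637.4,127.2,-.969) ('scene',) [636.964 128.081  -0.978] 1-IoU 0.116
small_jar ('scene',) [ 3.48174e+02  2.88005e+02 -2.00000e-01] 1-IoU 0.131
large_jar ('scene',) [ 4.77908e+02 -4.30795e+02  2.35000e-01] 1-IoU 0.157
square_jar ('scene',) [502.787 449.053   0.968] 1-IoU 0.072
oblong_jar ('scene',) [ 620.678 -179.925    3.764] 1-IoU 0.176
square_lid(450.2,-81.1,.133) ('side',) [448.863 -77.306   1.7  ] 1-IoU 0.096
oblong_lid(637.4,127.2,-.969) ('side',) [637.148 134.279  -0.988] 1-IoU 0.096
small_jar ('side',) [ 3.52144e+02  2.95459e+02 -2.23000e-01] 1-IoU 0.129
large_jar ('side',) [ 4.82646e+02 -4.22998e+02  5.40000e-02] 1-IoU 0.073
square_jar ('side',) [502.874 450.219   1.108] 1-IoU 0.064
oblong_jar ('side',) [ 641.457 -176.713    0.995] 1-IoU 0.068
```

```bash
python3 -m inch '[{"tz":-20, "finger_gap":10}, {"tz":-60, "finger_gap":10}, {"tz":-100, "finger_gap":10}, {"tz":-140, "finger_gap":10}, {"tz":-170, "finger_gap":10}, {"tz":-180, "finger_gap":10}, {"tz":-180, "finger_gap":10}]'; python3 - <<'E'
from h import *
c=cam("wrist"); save(c,"w1.png")
E
```

```text
clock: 4.13
position: [451.1, -81.0, 200.8]
tool_rot: [0.752, -0.659, 0.001, -0.002]
force: [0.2, 0.9, -2.3]
grip_width: 15.2
gripper_force: 41.1
```

View pics/w1.png

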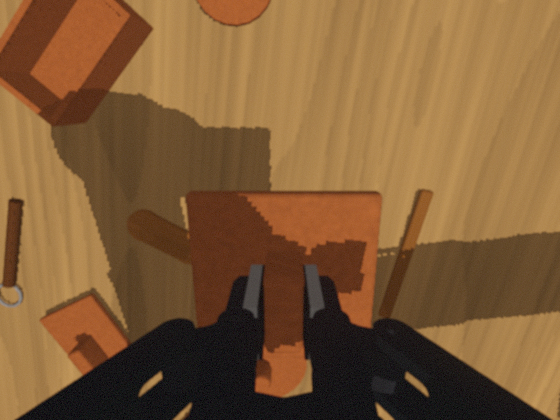

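The wrist picture shows the square lid held level and squarely at (285,270), with the oblong jar at (75,60). Next I carry it towards the square jar, turned so that the camera leads.

```bash
cat > go.py <<'E'
# python3 go.py x y z yaw : tool-axis row to that TCP pose (yaw of tool x), from the measured pose
import sys; from h import *
from scipy.spatial.transform import Rotation as Ro
s=ctrl.sense(); R=Ro.from_quat(s["tool_rot"]); x,y,z,a=map(float,sys.argv[1:5])
T=Ro.from_matrix(np.array([[np.cos(a),np.sin(a),0],[np.sin(a),-np.cos(a),0],[0,0,-1.]]))
e=R.as_matrix()[:,0]; print("yaw",round(np.arctan2(e[1],e[0]),3),"q",s["joint_positions"].round(2),"row",(R.inv().apply(np.array([x,y,z])-s["position"])).round(1),(R.inv()*T).as_rotvec().round(3))
E
python3 -m inch '[{"tx":-40, "ty":-6, "wz":-0.1, "finger_gap":10}, {"tx":-80, "ty":-12, "wz":-0.22, "finger_gap":10}, {"tx":-120, "ty":-18, "wz":-0.35, "finger_gap":10}, {"tx":-160, "ty":-25, "wz":-0.47, "finger_gap":10}, {"tx":-200, "ty":-32, "wz":-0.6, "finger_gap":10}, {"tx":-240, "ty":-38, "wz":-0.72, "finger_gap":10}, {"tx":-280, "ty":-44, "wz":-0.85, "finger_gap":10}, {"tx":-320, "ty":-50, "wz":-0.97, "finger_gap":10}, {"tx":-360, "ty":-57, "wz":-1.1, "finger_gap":10}, {"tx":-400, "ty":-63, "wz":-1.22, "finger_gap":10}]'; python3 go.py 461.4 369 201 1.09
```

```text
clock: 5.02
position: [458.2, 325.2, 194.7]
tool_rot: [0.994, -0.105, -0.002, 0.002]
force: [1.4, -1.2, -1.5]
grip_width: 15.4
gripper_force: 41.0
yaw -0.211 q [ 0.97 -0.06 -0.08 -0.   -1.55  0.39] row [ -6.1 -43.5  -6.4] [ 1.000e-03  5.000e-03 -1.301e+00]
```

```bash
python3 -m inch '[{"tx":-6, "ty":-40, "wz":-0.12, "finger_gap":10}, {"tx":-6, "ty":-43, "wz":-0.24, "finger_gap":10}, {"tx":-6, "ty":-43, "wz":-0.36, "finger_gap":10}, {"tx":-6, "ty":-43, "wz":-0.48, "finger_gap":10}, {"tx":-6, "ty":-43, "wz":-0.6, "finger_gap":10}, {"tx":-6, "ty":-43, "wz":-0.72, "finger_gap":10}, {"tx":-6, "ty":-43, "wz":-0.84, "finger_gap":10}, {"tx":-6, "ty":-43, "wz":-0.96, "finger_gap":10}, {"tx":-6, "ty":-43, "wz":-1.08, "finger_gap":10}, {"tx":-6, "ty":-43, "wz":-1.2, "finger_gap":10}]'; python3 -m inch '[{"wz":-0.09, "finger_gap":10}, {"wz":-0.09, "finger_gap":10}, {"wz":-0.09, "finger_gap":10}]'; python3 - <<'E'
from h import *
c=cam("wrist"); save(c,"w2.png"); print(-c["R"].T@c["t"])
print(blob(c,(503,449),66,"w2b.png"))
E
python3 go.py 503 449 120 1.09
```

```text
clock: 5.85
position: [462.0, 366.3, 194.4]
tool_rot: [0.88, 0.474, -0.003, 0.001]
force: [-0.4, 0.5, -1.6]
grip_width: 15.4
gripper_force: 41.0
clock: 6.1
position: [462.3, 366.5, 195.5]
tool_rot: [0.86, 0.51, -0.002, 0.001]
force: [0.1, 0.9, -1.6]
grip_width: 15.2
gripper_force: 41.0
[500.54730043 435.24207008 337.66532426]
{'rect': [503.1, 447.1], 'dims': [80.6, 79.9], 'ang': np.float64(-0.595), 'circ': [503.0, 447.0], 'dia': 110.4, 'cen': [503.1, 447.1]}
yaw 1.069 q [ 1.01  0.02 -0.   -0.   -1.55  1.63] row [92.  -4.  75.9] [-0.001  0.003 -0.021]
```

View pics/w2b.png

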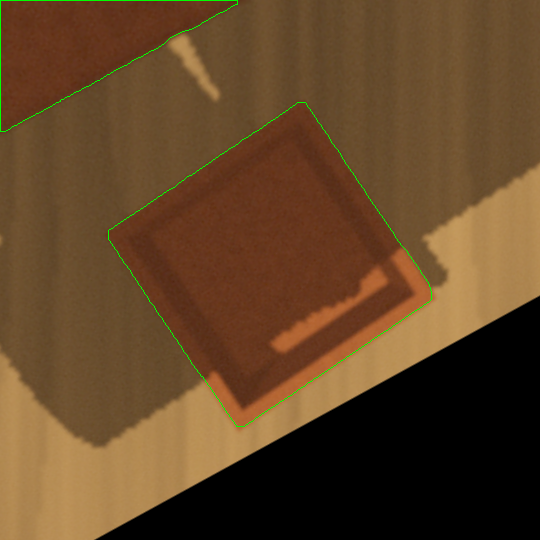

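The rectified crop shows the whole square jar, its outline 80 mm on a side at rim height, centred at (270,264). That puts it at (503.1, 447.1), with its sides at 0.976 rad.

```bash
python3 go.py 503.1 447.1 110 0.976; python3 -m inch '[{"tx":31, "ty":-3, "tz":20, "wz":0.09, "finger_gap":10}, {"tx":62, "ty":-3, "tz":50, "wz":0.09, "finger_gap":10}, {"tx":90, "ty":-3, "tz":75, "wz":0.09, "finger_gap":10}, {"tx":90, "ty":-3, "tz":86, "wz":0.09, "finger_gap":10}, {"tx":90, "ty":-3, "tz":86, "wz":0.09, "finger_gap":10}, {"tx":90, "ty":-3, "tz":86, "wz":0.09, "finger_gap":10}]'; python3 go.py 503.1 447.1 77.1 0.976
```

```text
yaw 1.069 q [ 1.01  0.02 -0.   -0.   -1.55  1.63] row [90.4 -3.  85.9] [-0.001  0.003  0.093]
clock: 6.65
position: [503.2, 446.8, 111.1]
tool_rot: [0.882, 0.471, -0.001, 0.001]
force: [0.3, 0.8, 0.0]
grip_width: 15.1
gripper_force: 40.9
yaw 0.981 q [ 1.02  0.25  0.1   0.   -1.42  1.53] row [ 0.3 -0.2 34. ] [0.001 0.003 0.005]
```

```bash
python3 -m inch '[{"tx":0.3, "tz":8, "wz":0.005, "finger_gap":10}, {"tx":0.3, "tz":16, "wz":0.005, "finger_gap":10}, {"tx":0.3, "tz":23, "wz":0.005, "finger_gap":10}, {"tx":0.3, "tz":28, "wz":0.005, "finger_gap":10}, {"tx":0.3, "tz":31, "wz":0.005, "finger_gap":10}, {"tx":0.3, "tz":31, "wz":0.005, "finger_gap":10}, {"tx":0.3, "tz":31, "wz":0.005, "finger_gap":10}]'; python3 -m inch '[{"tz":1, "finger_gap":10}, {"tz":2, "finger_gap":10}, {"tz":2, "finger_gap":10}]'
```

```text
clock: 7.23
position: [503.6, 447.6, 81.4]
tool_rot: [0.883, 0.469, 0.0, 0.0]
force: [-0.4, 0.2, -1.4]
grip_width: 14.9
gripper_force: 41.0
clock: 7.48
position: [503.6, 447.8, 79.3]
tool_rot: [0.883, 0.469, -0.0, -0.0]
force: [-0.2, -0.1, -1.6]
grip_width: 15.3
gripper_force: 41.0
```

```bash
python3 -m inch '[{"tz":1, "finger_gap":10}, {"tz":2, "finger_gap":10}, {"tz":2, "finger_gap":10}, {"tz":2.5, "finger_gap":10}]'; python3 -m inch '[{"finger_gap":20}, {"finger_gap":30}, {"finger_gap":36}, {"finger_gap":36}]'
```

```text
clock: 7.82
position: [503.7, 447.8, 77.2]
tool_rot: [0.883, 0.469, 0.0, 0.0]
force: [-1.9, -0.3, 2.2]
grip_width: 15.2
gripper_force: 41.5
clock: 8.15
position: [503.7, 447.8, 76.9]
tool_rot: [0.883, 0.469, 0.0, -0.0]
force: [-0.3, -0.3, -0.3]
grip_width: 36.0
gripper_force: 0.0
```

```bash
python3 -m inch '[{"tz":-20, "finger_gap":36}, {"tz":-60, "finger_gap":36}, {"tz":-100, "finger_gap":45}, {"tz":-120, "finger_gap":45}]'; python3 go.py 637.4 127.2 130 -0.969
```

```text
clock: 8.48
position: [504.9, 448.2, 203.1]
tool_rot: [0.883, 0.469, 0.003, -0.001]
force: [0.8, -0.2, 1.4]
grip_width: 44.8
gripper_force: 0.0
yaw 0.977 q [ 1.02  0.23  0.24  0.   -1.58  1.53] row [-192.4  289.2   72.4] [-0.005 -0.006  1.946]
```

```bash
python3 -m inch '[{"tx":-22, "ty":33, "wz":0.12, "finger_gap":50}, {"tx":-44, "ty":66, "wz":0.24, "finger_gap":50}, {"tx":-66, "ty":99, "wz":0.36, "finger_gap":50}, {"tx":-88, "ty":132, "wz":0.48, "finger_gap":50}, {"tx":-110, "ty":165, "wz":0.6, "finger_gap":50}, {"tx":-132, "ty":198, "wz":0.72, "finger_gap":50}, {"tx":-154, "ty":231, "wz":0.84, "finger_gap":50}, {"tx":-175, "ty":262, "wz":0.96, "finger_gap":50}, {"tx":-190, "ty":285, "tz":10, "wz":1.08, "finger_gap":50}, {"tx":-192.4, "ty":289, "tz":20, "wz":1.2, "finger_gap":50}]'; python3 -m inch '[{"wz":0.12, "finger_gap":50}, {"wz":0.24, "finger_gap":50}, {"wz":0.36, "finger_gap":50}, {"wz":0.48, "finger_gap":50}, {"wz":0.6, "finger_gap":50}, {"wz":0.72, "finger_gap":50}, {"wz":0.746, "finger_gap":50}, {"wz":0.746, "finger_gap":50}]';  python3 - <<'E'
from h import *
c=cam("wrist"); save(c,"w3.png")
print(blob(c,(637,127),16,"w3b.png"))
for k in("oblong_lid","oblong_jar"): print(k,[(np.array(q["at"])*[560,420],q["score"]) for q in landmark_of("wrist",k)][:1])
E
python3 go.py 637.4 127.2 19 -0.969
```

```text
clock: 9.32
position: [637.1, 122.3, 177.5]
tool_rot: [0.993, -0.116, 0.001, 0.0]
force: [-1.2, 0.8, -1.4]
grip_width: 49.9
gripper_force: 0.0
clock: 9.98
position: [635.6, 126.6, 176.9]
tool_rot: [0.885, -0.466, 0.0, -0.0]
force: [0.1, 0.1, 0.4]
grip_width: 50.0
gripper_force: 0.0
{'rect': [638.0, 129.9], 'dims': [116.8, 70.6], 'ang': np.float64(-0.968), 'circ': [637.8, 129.3], 'dia': 132.4, 'cen': [637.9, 129.7]}
oblong_lid []
oblong_jar []
yaw -0.968 q [ 0.5   0.17  0.12  0.   -1.53  0.1 ] row [  0.6  -1.9 157.8] [-0.    -0.     0.001]
```

View pics/w3.png

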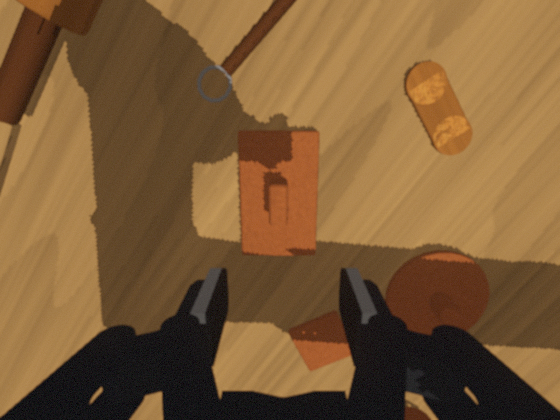

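The wrist picture shows the oblong lid at (278,193), upright and lined up between the fingers. It measures (638,129), and both views agree.

```bash
python3 go.py 637.8 129 19 -0.969;  python3 -m inch '[{"tx":-0.8, "ty":-2.8, "tz":40, "finger_gap":50}, {"tx":-0.8, "ty":-2.8, "tz":80, "finger_gap":50}, {"tx":-0.8, "ty":-2.8, "tz":118, "finger_gap":50}, {"tx":-0.8, "ty":-2.8, "tz":140, "finger_gap":50}, {"tx":-0.8, "ty":-2.8, "tz":150, "finger_gap":50}, {"tx":-0.8, "ty":-2.8, "tz":155, "finger_gap":50}, {"tx":-0.8, "ty":-2.8, "tz":158, "finger_gap":50}, {"tx":-0.8, "ty":-2.8, "tz":158, "finger_gap":50}]'; python3 go.py 637.8 129 18.5 -0.969
```

```text
yaw -0.968 q [ 0.5   0.17  0.12  0.   -1.53  0.1 ] row [ -0.7  -3.2 157.8] [-0.    -0.     0.001]
clock: 10.8
position: [638.3, 129.2, 20.3]
tool_rot: [0.885, -0.465, 0.001, -0.001]
force: [0.0, 0.1, 0.2]
grip_width: 50.2
gripper_force: 0.0
yaw -0.968 q [ 0.51  0.25 -0.08  0.   -1.25  0.1 ] row [-0.1  0.5  1.8] [-0.002 -0.001  0.001]
```

```bash
python3 -m inch '[{"ty":0.4, "tz":1.5, "finger_gap":10}, {"ty":0.4, "tz":1.5, "finger_gap":10}, {"ty":0.4, "tz":1.5, "finger_gap":10}, {"ty":0.4, "tz":1.5, "finger_gap":10}, {"ty":0.4, "tz":1.5, "finger_gap":10}, {"ty":0.4, "tz":1.5, "finger_gap":10}]' 40; python3 go.py 638 129 19 -0.969; python3 -m inch '[{"tz":-20, "finger_gap":10}, {"tz":-60, "finger_gap":10}, {"tz":-100, "finger_gap":10}, {"tz":-140, "finger_gap":10}, {"tz":-160, "finger_gap":10}, {"tz":-160, "finger_gap":10}]';python3 go.py 685 -100 180 -2.157
```

```text
clock: 11.3
position: [637.8, 129.0, 18.8]
tool_rot: [0.885, -0.466, 0.001, -0.001]
force: [-0.1, 1.2, 5.6]
grip_width: 15.8
gripper_force: 40.4
yaw -0.968 q [ 0.51  0.25 -0.08  0.   -1.24  0.1 ] row [ 0.1 -0.2 -0.2] [-0.002 -0.001  0.001]
clock: 11.8
position: [639.0, 128.9, 184.0]
tool_rot: [0.885, -0.466, 0.003, -0.003]
force: [-0.5, 0.3, -0.9]
grip_width: 15.3
gripper_force: 39.5
yaw -0.969 q [ 0.51  0.17  0.14  0.   -1.53  0.1 ] row [214.7  91.8   3.8] [-0.009  0.003  1.188]
```

```bash
python3 -m inch '[{"tx":30, "ty":13, "wz":0.12, "finger_gap":10}, {"tx":60, "ty":26, "wz":0.24, "finger_gap":10}, {"tx":90, "ty":39, "wz":0.36, "finger_gap":10}, {"tx":120, "ty":52, "wz":0.48, "finger_gap":10}, {"tx":150, "ty":65, "wz":0.6, "finger_gap":10}, {"tx":180, "ty":78, "wz":0.72, "finger_gap":10}, {"tx":205, "ty":88, "wz":0.84, "finger_gap":10}, {"tx":214, "ty":92, "wz":0.96, "finger_gap":10}, {"tx":214, "ty":92, "wz":1.08, "finger_gap":10}, {"tx":214, "ty":92, "wz":1.19, "finger_gap":10}]'; python3 -m inch '[{"finger_gap":10}, {"finger_gap":10}]';  python3 - <<'E'
from h import *
c=cam("wrist"); save(c,"w4.png")
print(blob(c,(640,-178),50,"w4b.png"))
E
python3 go.py 640 -178 90 -2.157
```

```text
clock: 12.63
position: [681.7, -101.0, 174.9]
tool_rot: [-0.468, 0.884, 0.001, -0.001]
force: [-0.1, 1.1, -0.0]
grip_width: 15.7
gripper_force: 39.4
clock: 12.8
position: [682.0, -99.8, 175.8]
tool_rot: [-0.473, 0.881, 0.001, -0.001]
force: [0.6, 0.7, -1.4]
grip_width: 15.2
gripper_force: 39.4
{'rect': [661.1, -160.0], 'dims': [170.0, 127.8], 'ang': np.float64(1.348), 'circ': [660.8, -151.5], 'dia': 186.9, 'cen': [655.7, -152.5]}
yaw -2.155 q [ 0.14  0.28  0.25 -0.   -1.54 -0.73] row [88.5 -8.3 86.2] [ 0.002 -0.001  0.002]
```

View pics/w4.png

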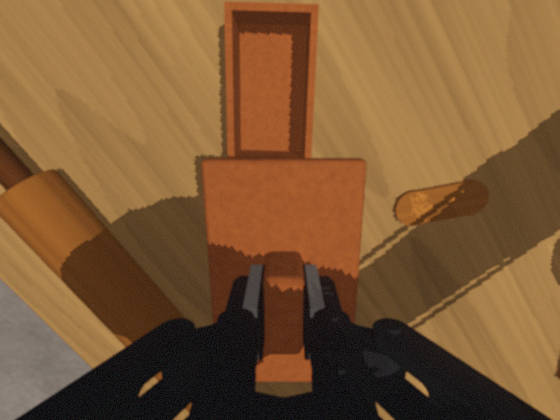

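The oblong jar is at (270,85). Its far rim corners are near (226,4) and (318,6), and the held lid hides its near edge. I'll measure it from the far end and the sides.

```bash
python3 - <<'E'
from h import *
c=cam("wrist"); c["pixels"]=c["pixels"].copy(); c["pixels"][150:]=0
b=blob(c,(640,-178),50); print(b)
P=[onz(c,p,50)[:2] for p in [(226,3),(318,5)]]; print(P,np.linalg.norm(P[1]-P[0]))
# far-end corner fit: rect direction, width centre line, far edge
a=b["ang"]; u=-np.array([np.cos(a),np.sin(a)])
if u[0]>0: u=-u
r=np.array(b["rect"]); far=r+u*b["dims"][0]/2; print("centre",far-u*55,"from corners",(P[0]+P[1])/2-u*55, "dir",u)
E
```

```text
{'rect': [639.0, -183.6], 'dims': [100.0, 64.7], 'ang': np.float64(0.959), 'circ': [639.2, -183.7], 'dia': 116.7, 'cen': [638.9, -183.9]}
[array([ 635.82096803, -240.77566414]), array([ 584.65654691, -205.48050386])] 62.15743179353603
centre [ 641.87169445 -179.50691181] from corners [ 641.82739646 -178.10411386] dir [-0.57433889 -0.81861764]
```

```bash
python3 go.py 641.9 -179.3 92 -2.183; python3 -m inch '[{"tx":31, "ty":-3, "tz":20, "wz":0.026, "finger_gap":10}, {"tx":62, "ty":-6, "tz":50, "wz":0.026, "finger_gap":10}, {"tx":88, "ty":-8, "tz":72, "wz":0.026, "finger_gap":10}, {"tx":88.5, "ty":-8, "tz":83, "wz":0.026, "finger_gap":10}, {"tx":88.5, "ty":-8, "tz":83, "wz":0.026, "finger_gap":10}, {"tx":88.5, "ty":-8, "tz":83, "wz":0.026, "finger_gap":10}]';  python3 go.py 641.9 -179.3 60.8 -2.183
```

```text
yaw -2.156 q [ 0.14  0.28  0.25 -0.   -1.54 -0.73] row [ 88.6 -10.5  84.5] [ 0.001 -0.001  0.027]
clock: 13.4
position: [639.9, -177.7, 94.2]
tool_rot: [-0.461, 0.887, 0.0, -0.0]
force: [1.0, 0.7, -0.4]
grip_width: 15.5
gripper_force: 39.4
yaw -2.183 q [ 0.03  0.23  0.05  0.   -1.39 -0.64] row [ 0.1 -2.5 33.4] [ 0.    -0.001 -0.   ]
```

```bash
python3 -m inch '[{"tx":0.3, "ty":-2.5, "tz":8, "finger_gap":10}, {"tx":0.3, "ty":-2.5, "tz":16, "finger_gap":10}, {"tx":0.3, "ty":-2.5, "tz":23, "finger_gap":10}, {"tx":0.3, "ty":-2.5, "tz":28, "finger_gap":10}, {"tx":0.3, "ty":-2.5, "tz":30, "finger_gap":10}, {"tx":0.3, "ty":-2.5, "tz":30, "finger_gap":10}, {"tx":0.3, "ty":-2.5, "tz":30, "finger_gap":10}]'; python3 -m inch '[{"tz":1, "finger_gap":10}, {"tz":2, "finger_gap":10}, {"tz":2, "finger_gap":10}]'; python3 go.py 641.9 -179.3 60.8 -2.183
```

```text
clock: 13.98
position: [641.9, -179.6, 64.4]
tool_rot: [-0.46, 0.888, -0.0, -0.0]
force: [-0.6, -0.4, -0.8]
grip_width: 15.5
gripper_force: 39.4
clock: 14.23
position: [641.9, -179.6, 62.3]
tool_rot: [-0.46, 0.888, -0.0, 0.0]
force: [0.3, 0.1, -0.6]
grip_width: 14.8
gripper_force: 39.4
yaw -2.185 q [ 0.03  0.26  0.02 -0.   -1.33 -0.64] row [-0.3  0.2  1.5] [-0.     0.    -0.002]
```

```bash
python3 -m inch '[{"tz":1, "finger_gap":10}, {"tz":1.5, "finger_gap":10}, {"tz":1.9, "finger_gap":10}, {"tz":1.9, "finger_gap":10}]'; python3 -m inch '[{"finger_gap":20}, {"finger_gap":30}, {"finger_gap":36}, {"finger_gap":36}]';  python3 -m inch '[{"tz":-20, "finger_gap":36}, {"tz":-60, "finger_gap":36}, {"tz":-100, "finger_gap":50}, {"tz":-130, "finger_gap":50}, {"tz":-130, "finger_gap":50}]'; python3 go.py 385 -215 200 -1.571
```

```text
clock: 14.57
position: [641.9, -179.6, 60.8]
tool_rot: [-0.46, 0.888, -0.0, 0.0]
force: [-1.2, 0.8, -0.2]
grip_width: 15.4
gripper_force: 39.6
clock: 14.9
position: [641.9, -179.7, 60.5]
tool_rot: [-0.46, 0.888, -0.0, 0.0]
force: [0.4, -0.6, -0.4]
grip_width: 36.2
gripper_force: 0.0
clock: 15.32
position: [644.4, -180.8, 200.1]
tool_rot: [-0.46, 0.888, -0.004, 0.005]
force: [-0.2, 0.1, 2.3]
grip_width: 49.9
gripper_force: 0.0
yaw -2.185 q [ 0.03  0.21  0.21  0.   -1.56 -0.64] row [177.3 192.3  -3.1] [-0.013  0.001 -0.614]
```

```bash
python3 -m inch '[{"tx":29, "ty":31, "wz":-0.1, "finger_gap":50}, {"tx":58, "ty":63, "wz":-0.22, "finger_gap":50}, {"tx":87, "ty":94, "wz":-0.34, "finger_gap":50}, {"tx":116, "ty":126, "wz":-0.46, "finger_gap":50}, {"tx":145, "ty":157, "wz":-0.58, "finger_gap":50}, {"tx":170, "ty":184, "wz":-0.614, "finger_gap":50}, {"tx":177, "ty":192, "wz":-0.614, "finger_gap":50}, {"tx":177, "ty":192, "wz":-0.614, "finger_gap":50}]'; python3 - <<'E'
from h import *
c=cam("wrist"); save(c,"w5.png")
print(blob(c,(366,-298),16,"w5b.png"))
E
python3 go.py 366 -298 30 -1.571
```

```text
clock: 15.98
position: [381.1, -214.2, 191.8]
tool_rot: [-0.707, 0.707, -0.002, 0.001]
force: [1.3, -0.9, 0.3]
grip_width: 50.1
gripper_force: 0.0
{'rect': [364.3, -301.2], 'dims': [77.3, 76.3], 'ang': np.float64(0.0), 'circ': [364.4, -301.1], 'dia': 77.8, 'cen': [364.5, -301.2]}
yaw -1.572 q [-0.04 -0.41 -0.38  0.   -1.6   0.04] row [ 84.   16.8 161.4] [-0.003 -0.    -0.001]
```

View pics/w5.png

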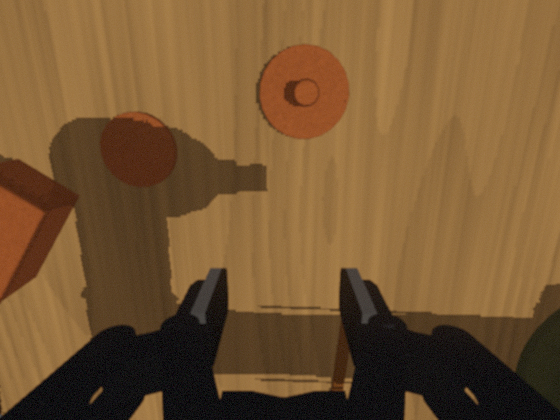

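The small lid is at (304,91), 78 mm across, with the disc at (139,149). It measures (364.4, −301.2).

```bash
python3 go.py 364.4 -301.2 21 -1.571; python3 -m inch '[{"tx":29, "ty":6, "tz":40, "finger_gap":50}, {"tx":58, "ty":12, "tz":80, "finger_gap":50}, {"tx":87, "ty":18.4, "tz":118, "finger_gap":50}, {"tx":87, "ty":18.4, "tz":140, "finger_gap":50}, {"tx":87, "ty":18.4, "tz":155, "finger_gap":50}, {"tx":87, "ty":18.4, "tz":163, "finger_gap":50}, {"tx":87, "ty":18.4, "tz":169, "finger_gap":50}, {"tx":87, "ty":18.4, "tz":169, "finger_gap":50}]';python3 go.py 364.4 -301.2 18.8 -1.571
```

```text
yaw -1.572 q [-0.04 -0.41 -0.38  0.   -1.6   0.04] row [ 87.2  18.4 170.4] [-0.003 -0.    -0.001]
clock: 16.7
position: [365.0, -300.4, 21.1]
tool_rot: [0.707, -0.707, -0.0, 0.0]
force: [0.2, 0.4, 0.2]
grip_width: 50.0
gripper_force: 0.0
yaw -1.57 q [-0.26 -0.23 -0.56  0.   -1.25  0.26] row [0.8 0.6 2.3] [0.001 0.    0.001]
```

```bash
python3 -m inch '[{"tx":0.8, "ty":0.6, "tz":1.8, "finger_gap":10}, {"tx":0.8, "ty":0.6, "tz":1.8, "finger_gap":10}, {"tx":0.8, "ty":0.6, "tz":1.8, "finger_gap":10}, {"tx":0.8, "ty":0.6, "tz":1.8, "finger_gap":10}, {"tx":0.8, "ty":0.6, "tz":1.8, "finger_gap":10}, {"tx":0.8, "ty":0.6, "tz":1.8, "finger_gap":10}]' 40; python3 -m inch '[{"tz":-20, "finger_gap":10}, {"tz":-60, "finger_gap":10}, {"tz":-100, "finger_gap":10}, {"tz":-140, "finger_gap":10}, {"tz":-175, "finger_gap":10}, {"tz":-180, "finger_gap":10}, {"tz":-180, "finger_gap":10}]';python3 go.py 430 40 200 -1.571; python3 - <<'E'
from h import *
c=cam("wrist"); save(c,"w6.png")
E
```

```text
clock: 17.2
position: [365.1, -301.7, 21.2]
tool_rot: [0.707, -0.707, 0.001, -0.001]
force: [0.3, 2.8, 6.7]
grip_width: 20.5
gripper_force: 39.8
clock: 17.78
position: [364.8, -301.9, 202.3]
tool_rot: [-0.707, 0.707, -0.002, 0.001]
force: [0.7, -0.5, -1.4]
grip_width: 20.2
gripper_force: 39.4
yaw -1.571 q [-0.26 -0.31 -0.28  0.   -1.59  0.26] row [-341.9  -65.1    2.1] [-0.005 -0.002  0.   ]
```

View pics/w6.png

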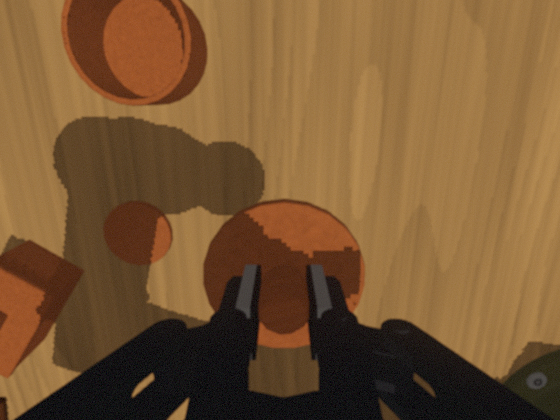

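The small lid is held level at (285,270). The large jar is at (130,40), cut off by the picture's edge.

```bash
python3 -m inch '[{"tx":-40, "ty":-8, "finger_gap":10}, {"tx":-80, "ty":-16, "finger_gap":10}, {"tx":-120, "ty":-24, "finger_gap":10}, {"tx":-160, "ty":-32, "finger_gap":10}, {"tx":-200, "ty":-40, "finger_gap":10}, {"tx":-240, "ty":-48, "finger_gap":10}, {"tx":-280, "ty":-56, "finger_gap":10}, {"tx":-320, "ty":-60, "finger_gap":10}, {"tx":-360, "ty":-60, "finger_gap":10}, {"tx":-400, "ty":-56, "finger_gap":10}]'; python3 go.py 360 385 200 -1.571; python3 -m inch '[{"tx":-40, "ty":8, "finger_gap":10}, {"tx":-80, "ty":17, "finger_gap":10}, {"tx":-120, "ty":25, "finger_gap":10}, {"tx":-160, "ty":34, "finger_gap":10}, {"tx":-200, "ty":42, "finger_gap":10}, {"tx":-240, "ty":51, "finger_gap":10}, {"tx":-272, "ty":60, "finger_gap":10}, {"tx":-282, "ty":62, "finger_gap":10}, {"tx":-282, "ty":62, "finger_gap":10}]';  python3 - <<'E'
from h import *
c=cam("wrist"); save(c,"w7.png")
print(blob(c,(348,290),72,"w7b.png"))
E
python3 go.py 349 290 125 -1.571
```

```text
clock: 18.67
position: [418.8, 100.3, 196.8]
tool_rot: [0.707, -0.707, -0.001, 0.002]
force: [0.9, 0.1, -1.5]
grip_width: 20.4
gripper_force: 39.5
yaw -1.571 q [ 0.71 -0.43 -0.38 -0.   -1.62 -0.71] row [-284.7   58.8   -3.5] [ 0.004 -0.002  0.   ]
clock: 19.42
position: [356.3, 381.7, 195.9]
tool_rot: [0.708, -0.706, 0.001, 0.003]
force: [-0.1, -0.8, -1.9]
grip_width: 20.3
gripper_force: 39.5
{'rect': [350.8, 288.7], 'dims': [71.7, 70.7], 'ang': np.float64(0.0), 'circ': [350.7, 288.2], 'dia': 72.4, 'cen': [350.7, 288.3]}
yaw -1.569 q [ 1.2  -0.17 -0.17 -0.   -1.57 -1.2 ] row [90.2  7.9 72.1] [ 0.003 -0.004  0.002]
```

View pics/w7.png

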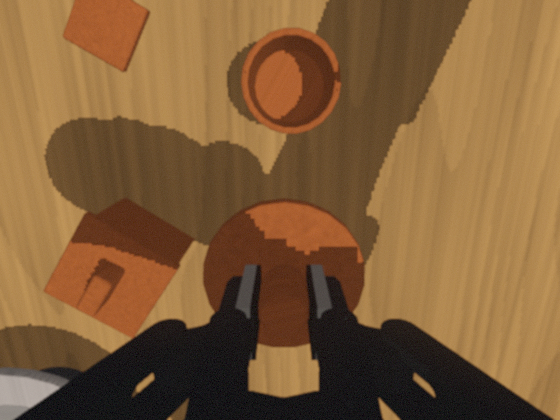

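The small jar is at (291,80), 72 mm across at rim height, and measures (350.7, 288.4). The square jar with its lid on is at (115,265).

```bash
python3 go.py 350.7 288.4 118 -1.571; python3 -m inch '[{"tx":31, "ty":2, "finger_gap":10}, {"tx":62, "ty":4, "tz":20, "finger_gap":10}, {"tx":90, "ty":6, "tz":50, "finger_gap":10}, {"tx":92, "ty":6, "tz":70, "finger_gap":10}, {"tx":92, "ty":6, "tz":78, "finger_gap":10}, {"tx":92, "ty":6, "tz":78, "finger_gap":10}, {"tx":92, "ty":6, "tz":78, "finger_gap":10}]';python3 go.py 350.7 288.4 88 -1.571
```

```text
yaw -1.569 q [ 1.2  -0.17 -0.17 -0.   -1.57 -1.2 ] row [91.8  6.2 79.1] [ 0.003 -0.004  0.002]
clock: 20.05
position: [352.4, 288.4, 122.1]
tool_rot: [-0.707, 0.707, -0.0, 0.0]
force: [-0.1, 0.9, -1.3]
grip_width: 20.2
gripper_force: 39.5
yaw -1.571 q [ 1.13 -0.35 -0.46  0.   -1.46 -1.13] row [-0.   1.7 34.1] [-0.001 -0.    -0.   ]
```

```bash
python3 -m inch '[{"ty":1.6, "tz":10, "finger_gap":10}, {"ty":1.6, "tz":20, "finger_gap":10}, {"ty":1.6, "tz":28, "finger_gap":10}, {"ty":1.6, "tz":32, "finger_gap":10}, {"ty":1.6, "tz":33, "finger_gap":10}, {"ty":1.6, "tz":33, "finger_gap":10}]'; python3 -m inch '[{"tz":1, "finger_gap":10}, {"tz":1.5, "finger_gap":10}, {"tz":1.5, "finger_gap":10}]'; python3 go.py 350.7 288.4 85.2 -1.571
```

```text
clock: 20.55
position: [350.3, 288.5, 88.2]
tool_rot: [0.707, -0.707, 0.0, 0.0]
force: [0.6, -0.2, -1.0]
grip_width: 20.5
gripper_force: 39.5
clock: 20.8
position: [350.4, 288.7, 87.4]
tool_rot: [0.707, -0.707, -0.0, -0.0]
force: [-0.2, 0.7, -1.5]
grip_width: 20.1
gripper_force: 39.5
yaw -1.571 q [ 1.14 -0.34 -0.52 -0.   -1.39 -1.14] row [ 0.3 -0.3  2.2] [-0.  0.  0.]
```

```bash
python3 -m inch '[{"tz":1, "finger_gap":10}, {"tz":1.8, "finger_gap":10}, {"tz":2.2, "finger_gap":10}, {"tz":2.2, "finger_gap":10}]'; python3 -m inch '[{"tz":0.7, "finger_gap":10}, {"tz":0.7, "finger_gap":10}]'
```

```text
clock: 21.13
position: [350.4, 288.6, 85.2]
tool_rot: [0.707, -0.707, -0.0, -0.0]
force: [-1.0, -0.1, 1.5]
grip_width: 20.2
gripper_force: 39.7
clock: 21.3
position: [350.5, 288.7, 85.2]
tool_rot: [0.707, -0.707, 0.0, -0.0]
force: [-2.2, -1.6, 5.7]
grip_width: 20.4
gripper_force: 40.1
```

```bash
python3 -m inch '[{"finger_gap":26}, {"finger_gap":34}, {"finger_gap":42}, {"finger_gap":42}]';  python3 -m inch '[{"tz":-20, "finger_gap":42}, {"tz":-60, "finger_gap":42}, {"tz":-100, "finger_gap":50}, {"tz":-110, "finger_gap":50}]'; python3 go.py 450 210 190 -1.571;  python3 -m inch '[{"tx":25, "ty":-32, "finger_gap":50}, {"tx":50, "ty":-64, "finger_gap":50}, {"tx":75, "ty":-95, "finger_gap":50}, {"tx":79, "ty":-100, "finger_gap":50}, {"tx":79, "ty":-100, "finger_gap":50}, {"tx":79, "ty":-100, "finger_gap":50}]'; python3 - <<'E'
from h import *
c=cam("wrist"); save(c,"w8.png")
print(blob(c,(450,124),16,"w8b.png"))
print(blob(c,(350.7,288.4),88,"w8c.png"))
E
python3 go.py 450 124 21 -1.571
```

```text
clock: 21.63
position: [350.3, 288.5, 84.0]
tool_rot: [-0.707, 0.707, 0.0, -0.0]
force: [0.6, 0.2, 0.1]
grip_width: 41.8
gripper_force: 0.0
clock: 21.97
position: [352.2, 289.6, 201.1]
tool_rot: [-0.707, 0.707, -0.0, 0.005]
force: [-0.1, 0.9, 1.0]
grip_width: 50.2
gripper_force: 0.0
yaw -1.571 q [ 1.14 -0.37 -0.33  0.   -1.6  -1.14] row [ 79.7 -97.8  11.3] [-0.007  0.006 -0.   ]
clock: 22.47
position: [450.4, 209.2, 193.7]
tool_rot: [-0.707, 0.708, 0.0, -0.0]
force: [0.1, 0.2, 0.0]
grip_width: 50.2
gripper_force: 0.0
{'rect': [448.3, 127.7], 'dims': [100.7, 99.3], 'ang': np.float64(0.0), 'circ': [448.5, 127.7], 'dia': 101.4, 'cen': [448.4, 127.6]}
{'rect': [357.8, 264.8], 'dims': [105.0, 52.2], 'ang': np.float64(-0.756), 'circ': [362.0, 269.7], 'dia': 107.6, 'cen': [357.9, 265.2]}
yaw -1.571 q [ 0.84 -0.24 -0.24 -0.   -1.57 -0.84] row [ 8.580e+01 -1.000e-01  1.729e+02] [ 0. -0. -0.]
```

View pics/w8.png

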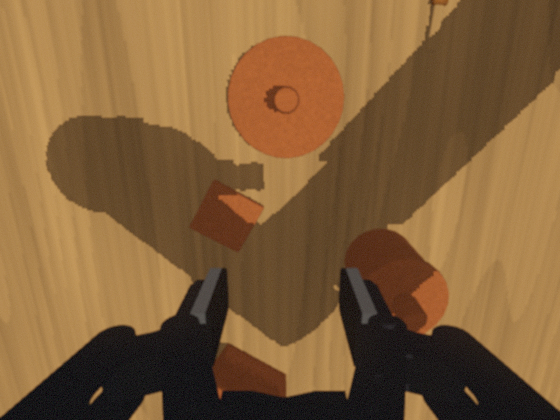

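The large lid is at (286,97), 101 mm across, and measures (448.4, 127.6).

```bash
python3 -m inch '[{"tx":27, "ty":1, "tz":40, "finger_gap":50}, {"tx":54, "ty":1.5, "tz":80, "finger_gap":50}, {"tx":81, "ty":1.5, "tz":118, "finger_gap":50}, {"tx":82, "ty":1.5, "tz":140, "finger_gap":50}, {"tx":82, "ty":1.5, "tz":155, "finger_gap":50}, {"tx":82, "ty":1.5, "tz":165, "finger_gap":50}, {"tx":82, "ty":1.5, "tz":171.5, "finger_gap":50}, {"tx":82, "ty":1.5, "tz":171.5, "finger_gap":50}]';python3 go.py 448.4 127.6 20 -1.571
```

```text
clock: 23.18
position: [448.5, 128.4, 22.4]
tool_rot: [0.708, -0.707, -0.0, 0.0]
force: [0.2, -0.1, -0.0]
grip_width: 49.7
gripper_force: 0.0
yaw -1.569 q [ 0.71 -0.25 -0.57 -0.   -1.25 -0.71] row [0.8 0.1 2.4] [ 0.    -0.     0.002]
```

```bash
python3 -m inch '[{"tx":0.8, "ty":0.1, "tz":2, "finger_gap":10}, {"tx":0.8, "ty":0.1, "tz":2, "finger_gap":10}, {"tx":0.8, "ty":0.1, "tz":2, "finger_gap":10}, {"tx":0.8, "ty":0.1, "tz":2, "finger_gap":10}, {"tx":0.8, "ty":0.1, "tz":2, "finger_gap":10}, {"tx":0.8, "ty":0.1, "tz":2, "finger_gap":10}]' 40; python3 -m inch '[{"tz":-20, "finger_gap":10}, {"tz":-60, "finger_gap":10}, {"tz":-100, "finger_gap":10}, {"tz":-140, "finger_gap":10}, {"tz":-165, "finger_gap":10}, {"tz":-170, "finger_gap":10}, {"tz":-170, "finger_gap":10}]';python3 go.py 482 -337 190 -1.571; python3 -m inch '[{"tx":40, "ty":-3, "finger_gap":10}, {"tx":80, "ty":-6, "finger_gap":10}, {"tx":120, "ty":-9, "finger_gap":10}, {"tx":160, "ty":-12, "finger_gap":10}, {"tx":200, "ty":-15, "finger_gap":10}, {"tx":240, "ty":-18, "finger_gap":10}, {"tx":280, "ty":-21, "finger_gap":10}, {"tx":320, "ty":-24, "finger_gap":10}, {"tx":360, "ty":-27, "finger_gap":10}, {"tx":400, "ty":-30, "finger_gap":10}]'; python3 go.py 482 -337 190 -1.571
```

```text
clock: 23.68
position: [449.5, 127.5, 22.0]
tool_rot: [0.707, -0.707, 0.0, -0.001]
force: [-1.9, 1.8, 5.8]
grip_width: 20.3
gripper_force: 39.7
clock: 24.27
position: [449.3, 127.1, 192.4]
tool_rot: [-0.707, 0.707, -0.0, 0.002]
force: [1.2, 0.1, -3.3]
grip_width: 20.4
gripper_force: 39.7
yaw -1.571 q [ 0.71 -0.33 -0.32 -0.   -1.58 -0.71] row [464.1 -32.8   1.5] [-0.002  0.002  0.   ]
clock: 25.1
position: [477.5, -275.0, 187.9]
tool_rot: [-0.707, 0.707, 0.002, -0.001]
force: [1.6, 0.6, -0.5]
grip_width: 20.4
gripper_force: 39.6
yaw -1.571 q [-0.16 -0.09 -0.12 -0.   -1.54  0.16] row [62.  -4.5 -2.3] [ 0.004  0.002 -0.   ]
```

```bash
python3 -m inch '[{"tx":35, "ty":-4, "tz":-2, "finger_gap":10}, {"tx":60, "ty":-4, "tz":-2, "finger_gap":10}, {"tx":62, "ty":-4, "tz":-2, "finger_gap":10}, {"tx":62, "ty":-4, "tz":-2, "finger_gap":10}, {"tx":62, "ty":-4, "tz":-2, "finger_gap":10}]'; python3 - <<'E'
from h import *
c=cam("wrist"); save(c,"w9.png")
print(blob(c,(482,-425),60,"w9b.png"))
E
python3 go.py 482 -425 110 -1.571
```

```text
clock: 25.52
position: [482.1, -334.7, 190.5]
tool_rot: [-0.707, 0.707, 0.002, -0.001]
force: [-0.4, 0.8, -1.2]
grip_width: 20.2
gripper_force: 39.6
{'rect': [482.0, -427.0], 'dims': [94.7, 94.0], 'ang': np.float64(0.0), 'circ': [482.2, -426.9], 'dia': 95.6, 'cen': [482.2, -426.9]}
yaw -1.57 q [-0.27  0.01 -0.02 -0.   -1.54  0.27] row [90.7  0.3 81.1] [0.002 0.001 0.001]
```

View pics/w9.png

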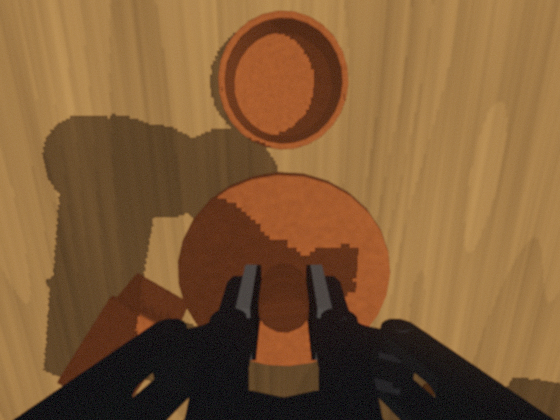

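The large jar is at (284,80), 96 mm across, and measures (482.1, −426.9). The lid is held level at (284,270).

```bash
python3 -m inch '[{"tx":31, "finger_gap":10}, {"tx":62, "tz":20, "finger_gap":10}, {"tx":90, "ty":0.2, "tz":50, "finger_gap":10}, {"tx":92.4, "ty":0.2, "tz":75, "finger_gap":10}, {"tx":92.4, "ty":0.2, "tz":84, "finger_gap":10}, {"tx":92.4, "ty":0.2, "tz":84, "finger_gap":10}, {"tx":92.4, "ty":0.2, "tz":84, "finger_gap":10}]';python3 go.py 482.1 -426.9 77 -1.571
```

```text
clock: 26.15
position: [483.1, -426.8, 109.8]
tool_rot: [0.708, -0.706, 0.0, 0.0]
force: [-0.6, 1.3, -0.1]
grip_width: 20.6
gripper_force: 39.7
yaw -1.569 q [-0.41  0.18  0.01  0.   -1.4   0.42] row [ 0.1  1.  32.8] [-0.    -0.001  0.002]
```

```bash
python3 -m inch '[{"tx":0.4, "ty":1, "tz":10, "finger_gap":10}, {"tx":0.4, "ty":1, "tz":20, "finger_gap":10}, {"tx":0.4, "ty":1, "tz":27, "finger_gap":10}, {"tx":0.4, "ty":1, "tz":31, "finger_gap":10}, {"tx":0.4, "ty":1, "tz":32, "finger_gap":10}, {"tx":0.4, "ty":1, "tz":32, "finger_gap":10}]'; python3 -m inch '[{"tz":1, "finger_gap":10}, {"tz":1.5, "finger_gap":10}, {"tz":1.5, "finger_gap":10}]'; python3 go.py 482.1 -426.9 74 -1.571
```

```text
clock: 26.65
position: [481.4, -428.0, 76.3]
tool_rot: [0.707, -0.707, -0.0, 0.0]
force: [0.0, -0.1, -1.1]
grip_width: 20.3
gripper_force: 39.6
clock: 26.9
position: [481.6, -428.2, 75.4]
tool_rot: [-0.707, 0.707, -0.0, -0.0]
force: [0.3, -0.3, -1.2]
grip_width: 20.3
gripper_force: 39.6
yaw -1.571 q [-0.42  0.19 -0.04  0.   -1.34  0.42] row [-1.3 -0.5  1.4] [-0. -0.  0.]
```

```bash
python3 -m inch '[{"tx":-0.6, "tz":0.8, "finger_gap":10}, {"tx":-0.6, "tz":1.4, "finger_gap":10}, {"tx":-0.6, "tz":1.8, "finger_gap":10}, {"tx":-0.6, "tz":1.8, "finger_gap":10}]'; python3 -m inch '[{"tz":0.5, "finger_gap":10}, {"tz":0.5, "finger_gap":10}]'
```

```text
clock: 27.23
position: [481.6, -427.5, 74.1]
tool_rot: [0.707, -0.707, 0.0, 0.0]
force: [-0.9, 2.3, 3.3]
grip_width: 20.4
gripper_force: 40.0
clock: 27.4
position: [481.6, -427.5, 74.1]
tool_rot: [0.707, -0.707, 0.0, 0.0]
force: [-2.0, 3.9, 5.2]
grip_width: 20.1
gripper_force: 40.3
```

Seated at the expected height. Release, retreat and check everything.

```bash
python3 -m inch '[{"finger_gap":26}, {"finger_gap":34}, {"finger_gap":42}, {"finger_gap":42}]';  python3 -m inch '[{"tz":-20, "finger_gap":42}, {"tz":-60, "finger_gap":42}, {"tz":-100, "finger_gap":50}, {"tz":-140, "finger_gap":50}, {"tx":-90, "tz":-150, "finger_gap":50}, {"tx":-90, "tz":-150, "finger_gap":50}, {"tx":-90, "tz":-150, "finger_gap":50}, {"tx":-90, "tz":-150, "finger_gap":50}]'; python3 - <<'E'
from h import *
w=cam("wrist")
print("large",blob(w,(482,-427),68))
a=cam("scene");b=cam("side")
top=np.hstack([cv2.resize(a["pixels"][130:310,150:470],(400,225)),cv2.resize(b["pixels"][120:345,200:400],(253,285))[:225]])
im=np.vstack([cv2.resize(a["pixels"][130:310,150:470],(560,315)),cv2.resize(b["pixels"][110:345,160:420],(560,506))[:280]])
cv2.imwrite("pics/end.png",cv2.cvtColor(im,cv2.COLOR_RGB2BGR)); print(ctrl.sense()["clock"])
E
```

```text
clock: 27.73
position: [481.5, -427.5, 72.6]
tool_rot: [-0.707, 0.707, 0.0, -0.0]
force: [-0.2, 0.1, -0.4]
grip_width: 42.4
gripper_force: 0.0
clock: 28.4
position: [482.2, -335.5, 224.2]
tool_rot: [0.708, -0.706, 0.001, -0.001]
force: [-0.4, -0.5, 0.3]
grip_width: 49.7
gripper_force: 0.0
large {'rect': [482.0, -427.3], 'dims': [101.3, 100.0], 'ang': np.float64(0.0), 'circ': [482.0, -427.3], 'dia': 101.8, 'cen': [481.9, -427.3]}
28.55
```

View pics/end.png

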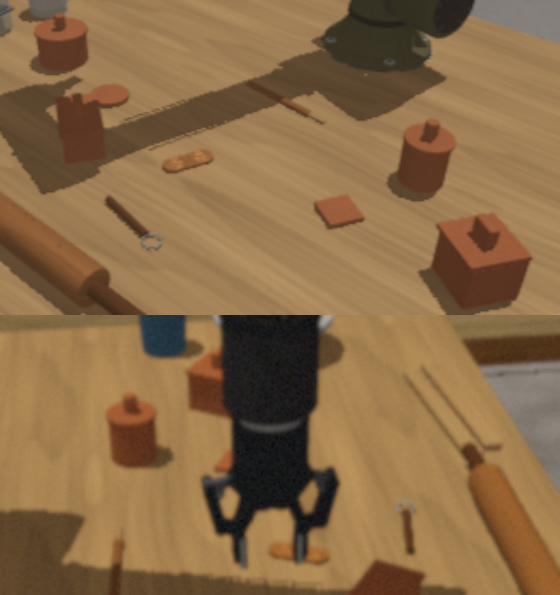

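The scene view shows all four lids seated flat: large at (62,35), oblong at (80,115), small at (430,140), square at (482,240). The disc and tile are where they were, and the arm is clear.

```bash
python3 -c "
from bench import ticket
print(ticket.sign_off())"
```

```text
the job is handed in; nothing more can be done
None
```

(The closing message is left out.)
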